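# Sort the salvaged power-board parts

### The arm

A 6-joint arm with a two-finger parallel gripper is mounted at the origin on the work surface. World frame = base frame: x ahead of the robot, y to its left, z up, the work surface at z = 0. Lengths are in m, angles in rad, forces in N, time in s.
With the tool pointing down it reaches from about 0.225 to 0.875 m from the base axis. Payload 3.4 kg.
Tool frame: the origin (TCP) lies between the finger pads; the fingertips stand 8 mm ahead of it and the grasp point (between the pads) lies 11 mm behind it; z points along the fingers, y is the line along which they close (so a half turn about z gives the same grasp; the last joint's range is limited). The gripper opens to 85 mm and grips with 20 to 120 N. Pads are 22 mm wide; open, the fingers measure 114 mm over their backs; the gripper's body (76 mm by 85 mm) begins 54 mm behind the grasp point. The pads swing forward as they close: fully open they stand 13 mm farther back than shut.
Start: joints at [-1.359, 0.276, 1.505, -0, 1.361, -0.121], TCP at [0.188, -0.543, 0.239] pointing down, gripper open.
Joint ranges: [-2.89, 2.89], [-0.75, 2.08], [0.22, 2.7], [-1.18, 4.32], [0.11, 2.71], [-2.7, 2.7]. Speed limits (rad/s): [2.57, 2.57, 3.14, 3.14, 3.14, 3.14].

### API

Orientations are given as a unit quaternion [w, x, y, z].
In Python, from rig import manip gives the robot as it stands.
- The arm moves only by the tool move_arm, never from a script. Its argument "deltas" is a list that holds one entry, the list of rows, each a list of 5 numbers: the shift along the tool's x, y, z normalised to -1 to 1, where 1 is 80 cm, then the turn about the tool's z normalised to -1 to 1, where 1 is 120 degrees, then the closure, from -1 (fully open) to 1 (shut). In form: [[[tx, ty, tz, twist, grip], ...]]. A call has 1 to 12 rows; each row is the pose to reach, as a shift and turn from the pose commanded when the call began, along the tool's axes at that moment; what a row does not reach only later rows make up. A row lasts 1/10 s, in which the tool goes at most 50 mm and 8.59 degrees, less where a joint would pass 70% of its speed; a pose out of reach is approached as far as the arm can. A call with a number of a shift or a turn outside -1 to 1 is refused whole. A call with a gripper value outside its range is refused whole. The fingers move at their own pace and stop on an object; "squeeze" is the grip in N (left out, the last holds). Time passes only in rows, so rows that repeat a pose let the fingers close. It gives the time, the measured TCP pose, the force, the opening and the grip force at its end, in the units of the state.
- manip.get_state(): the state, without advancing time (a new reading comes with each control period).
- manip.get_image(name): name is "scene" or "top" or "wrist"; returns the picture (480x640x3 uint8, red, green, blue); there is no depth.
- manip.camera_params(name): a dict with "fx", "fy", "cx", "cy" (pixels), "R" (3x3) and "t" (3): a world point X has camera coordinates R X + t; the wrist camera has in their place "tool_from_camera" (4x4, takes a point from camera to tool coordinates, whose origin is the TCP and whose axes are the flange's). Camera axes: x right, y down, z forward; pixel columns grow to the right and rows downward; lengths in m; the calibration is good to about 2 mm. A picture is of the moment at which its call begins: read the wrist's pose just before it. camera_params takes no time and is no camera call.
- manip.sign_off(): hands the job in; it is judged then, once.
The state is a dict: "clock": time; "qpos": joint angles; "qd": joint speeds; "effort": joint torques, N m; "position": TCP position; "ee_rot": TCP orientation; "contact_force": force on the tool from outside, world axes, zero at the start; "moment": the same for the moment, N m; "width": finger opening in m; "gripper_force": force on a finger pad.
Only numpy, scipy, OpenCV 4.12 (cv2) and the standard library are available. Lean on these libraries where they do the work, as an engineer would, in place of code of your own. Each camera call takes 0.05 s, during which the arm holds its last target. There are 200 camera calls.

### The job

Sort the five salvaged parts into the three trays: stand both capacitors upright in the round dish, stand the two heat sinks fins up in the divided tray with one in each bay, and lay the copper coil flat in the square tray with its hole over the post. Everything should end flat on the tray floors, let go and at rest.

Things in the scene. Friction and masses are not known exactly. Their poses are not given: they have to be found in the camera images.
- heatsink_1: a loose finned aluminium heat sink, a block 42 mm long (its x), 25 mm wide (its y) and 30 mm tall, about 60 g; five upright fins run along its length above a 5 mm base plate, and the two outer fins give flat 42 mm x 30 mm sides, 25 mm apart, to grip. Origin at the centre of its underside, z up. Stands on the bench fins up, at any yaw. There are two identical ones, interchangeable.
- heatsink_2: a loose finned aluminium heat sink, a block 42 mm long (its x), 25 mm wide (its y) and 30 mm tall, about 60 g; five upright fins run along its length above a 5 mm base plate, and the two outer fins give flat 42 mm x 30 mm sides, 25 mm apart, to grip. Origin at the centre of its underside, z up. Stands on the bench fins up, at any yaw. There are two identical ones, interchangeable.
- capacitor_1: a loose electrolytic capacitor, a plain upright black cylinder 30 mm in diameter and 45 mm tall with a silvery top, about 50 g. Origin at the centre of its underside, z up along its axis. Stands upright on the bench. There are two identical ones, interchangeable.
- capacitor_2: a loose electrolytic capacitor, a plain upright black cylinder 30 mm in diameter and 45 mm tall with a silvery top, about 50 g. Origin at the centre of its underside, z up along its axis. Stands upright on the bench. There are two identical ones, interchangeable.
- coil: the loose copper-wound ring coil, lying flat: outside diameter 50 mm (the wire turns stand out under 1 mm more), hole 26 mm, 20 mm tall, about 80 g. Origin at the centre of its underside, z up along the ring's axis.
- round_dish: the round aluminium dish for the capacitors, fixed to the bench: outside diameter 156 mm, wall 3 mm, 18 mm tall, inner floor 3 mm above the bench, inside diameter 150 mm. Origin at the centre of its underside, z up.
- bay_tray: the rectangular grey tray for the heat sinks, fixed to the bench: outside 126 mm along its x by 158 mm along its y, 18 mm tall, walls and floor 3 mm. A thin wall (3 mm thick, its top 16 mm above the bench) through its middle along its x divides it into two equal bays, each 120 mm (x) by 74 mm (y) inside, whose centres lie 38.5 mm to either side of the middle along its y. Origin at the centre of its underside, z up. Its yaw is within about 15 degrees of zero.
- bay_a (a point): the centre of the floor of the divided tray's bay on its +y side, 3 mm above the bench; axes as the tray's
- bay_b (a point): the centre of the floor of the divided tray's bay on its -y side, 3 mm above the bench; axes as the tray's
- post_tray: the square grey tray for the coil, fixed to the bench: outside 130 mm by 130 mm, 18 mm tall, walls and floor 3 mm, undivided, with a dark steel post 10 mm in diameter standing 12 mm above the floor at its centre (top 15 mm above the bench). Origin at the centre of its underside, z up. Its yaw is within about 15 degrees of zero.
Not all that is in view belongs to the job. What is shaped like the capacitor_1 but green is not meant.

How it is judged:
By the outcome, as a careful person would: the job done as asked, in the order asked, and still so for the second after the job is handed in, with the robot touching nothing.
It also fails if it takes over 128 s, if anything falls off the work surface, if the arm or the gripper's body presses on something with over 40 N, if the wrist force passes 120 N, or if a joint passes its speed limit or range.

## Working session

There is one attempt and no reset: what is moved stays moved. The work goes in short steps, Python scripts to look and compute and a tool call to move; the robot and the scene stay as the last step left them, time stands still between calls to the robot, and variables do not carry over. Pictures are saved under pics/ and viewed, at most 14 in all, crops included, and the job is handed in when it is done.

Besides the shell and the picture viewer there is one more tool, called in YAML: its name, and indented under it one key for each argument. move_arm: Moves the arm, as the interface text tells. Scaled input: -1 to 1 covers 80 cm each way for a shift and 120 degrees each way for a turn. Its arguments: {"type":"object","properties":{"deltas":{"type":"array","items":{"type":"array","items":{"type":"array","items":{"type":"number","minimum":-1,"maximum":1}}}},"squeeze":{"type":"number"}},"required":["deltas"]}

```bash
mkdir -p pics
python3 - <<'E'
from rig import manip
import cv2,numpy as np
for n in("top","scene"):
    cv2.imwrite(f"pics/{n}0.png",cv2.cvtColor(manip.get_image(n),cv2.COLOR_RGB2BGR))
    p=manip.camera_params(n);print(n,{k:np.round(v,4).tolist() for k,v in p.items()})
print({k:np.round(v,4).tolist() for k,v in manip.camera_params("wrist").items()})
print(manip.get_state())
E
```

```text
top {'fx': 477.7964, 'fy': 477.7964, 'cx': 324.5188, 'cy': 251.3874, 'R': [[0.0119, -0.9999, -0.0056], [-0.9931, -0.0112, -0.117], [0.1169, 0.007, -0.9931]], 't': [-0.0121, 0.5565, 0.8388]}
scene {'fx': 463.225, 'fy': 463.225, 'cx': 316.2232, 'cy': 240.972, 'R': [[-0.4427, 0.8967, -0.0039], [0.7275, 0.3566, -0.5861], [-0.5242, -0.2623, -0.8102]], 't': [0.2451, -0.4054, 1.2029]}
{'fx': 393.6451, 'fy': 393.6451, 'cx': 319.6696, 'cy': 246.0382, 'tool_from_camera': [[-0.0, -0.9548, -0.2972, 0.0762], [1.0, -0.0002, 0.0007, 0.0], [-0.0007, -0.2972, 0.9548, -0.1338], [0.0, 0.0, 0.0, 1.0]]}
{'clock': 0.1, 'qpos': array([-1.35901074e+00,  2.76516427e-01,  1.50605366e+00, -1.17295814e-05,
        1.36069169e+00, -1.20991109e-01]), 'qd': array([ 0.00047321, -0.00174287, -0.00255855, -0.00120999, -0.00194695,
       -0.00101945]), 'effort': array([ 1.52778270e-03, -4.17701769e+01, -2.46404529e+01, -3.60620579e-04,
        5.79013358e-03,  7.51705642e-06]), 'position': array([ 0.18772871, -0.54298374,  0.23851616]), 'ee_rot': array([-8.33440823e-04,  9.86188819e-01,  1.65622816e-01, -4.36026351e-05]), 'contact_force': array([ 0.52346974, -0.59852372, -1.00254502]), 'moment': array([0.07083786, 0.04094029, 0.00623531]), 'gripper_force': 0.0, 'width': 0.08546721896521811}
```

View pics/top0.png

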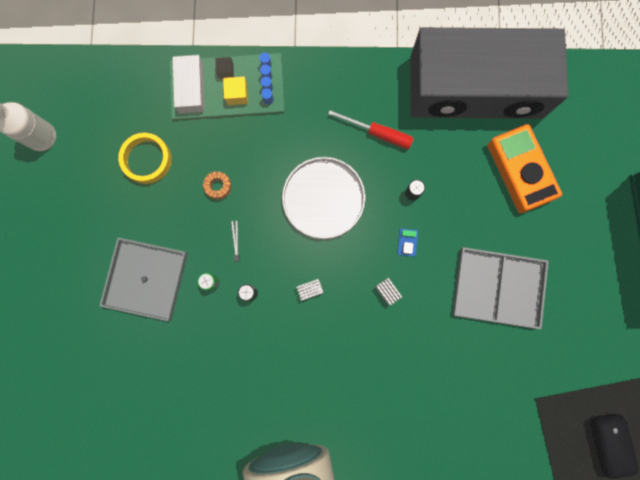

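View pics/scene0.png

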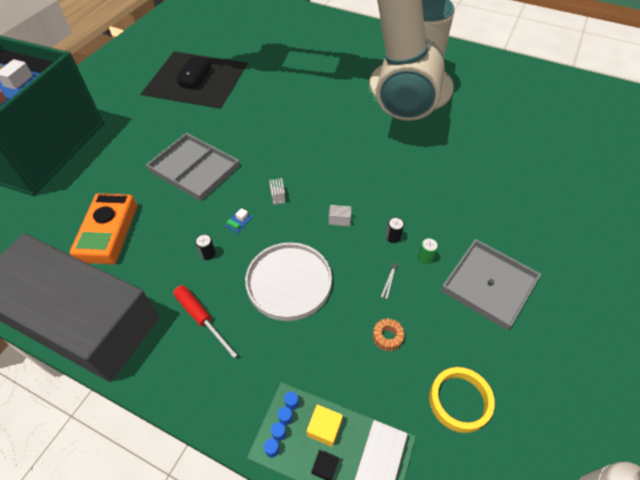

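The top view shows dish (323,198), bay tray (501,288), post tray (144,280) with post, coil (217,185), black capacitors (247,293) and (416,190), heat sinks (310,290) and (389,291). The decoy green capacitor is at (206,282); the scene view agrees.

```bash
cat > h.py <<'E'
import cv2,numpy as np
from rig import manip
def cast(n,uv,z,T=None):
    p=manip.camera_params(n);R,t=np.array(p["R"]),np.array(p["t"])
    uv=np.atleast_2d(np.asarray(uv,float))
    d=np.c_[(uv[:,0]-p["cx"])/p["fx"],(uv[:,1]-p["cy"])/p["fy"],np.ones(len(uv))]@R
    c=-R.T@t
    return c+d*((z-c[2])/d[:,2])[:,None]
def proj(n,X):
    p=manip.camera_params(n);x=np.array(p["R"])@X+p["t"];return p["fx"]*x[0]/x[2]+p["cx"],p["fy"]*x[1]/x[2]+p["cy"]
def blobs(mask,box,amin=30):
    x0,y0,x1,y1=box;m=np.zeros_like(mask);m[y0:y1,x0:x1]=mask[y0:y1,x0:x1]
    cs,_=cv2.findContours(m,cv2.RETR_EXTERNAL,cv2.CHAIN_APPROX_NONE)
    return sorted([c for c in cs if cv2.contourArea(c)>amin],key=cv2.contourArea,reverse=True)
E
cat > m.py <<'E'
from h import *
im=cv2.imread("pics/top0.png");hsv=cv2.cvtColor(im,cv2.COLOR_BGR2HSV)
S,V,H=hsv[...,1],hsv[...,2],hsv[...,0]
grey=((S<70)&(V>60)).astype(np.uint8)*255
def rect(name,box,z):
    c=blobs(grey,box)[0];P=cast("top",c.reshape(-1,2),z)[:,:2]
    r=cv2.minAreaRect((P*1000).astype(np.float32));print(name,np.round(r[0],1),np.round(r[1],1),round(r[2],1),"area",cv2.contourArea(c))
rect("bay",(440,235,560,340),.018);rect("post",(90,225,195,330),.018)
rect("hs1",(290,270,330,310),.03);rect("hs2",(365,270,410,315),.03)
bright=((S<70)&(V>130)).astype(np.uint8)*255
def circ(name,mask,box,z):
    c=blobs(mask,box)[0];P=cast("top",c.reshape(-1,2),z)[:,:2]
    r=cv2.minEnclosingCircle((P*1000).astype(np.float32));e=cv2.fitEllipse((P*1000).astype(np.float32));print(name,np.round(r[0],1),"d",round(2*r[1],1),"ell",np.round(e[0],1),np.round(e[1],1))
circ("dish",grey,(270,145,380,250),.018)
circ("capA",bright,(230,278,262,308),.045);circ("capB",bright,(400,175,430,205),.045)
circ("coil",((H<18)&(S>90)&(V>60)).astype(np.uint8)*255,(195,165,240,205),.02)
circ("post",((V<75)&(S<90)).astype(np.uint8)*255,(135,270,155,290),.015)
crop=lambda b:cv2.resize(im[b[1]:b[3],b[0]:b[2]],None,fx=4,fy=4,interpolation=cv2.INTER_CUBIC)
cv2.imwrite("pics/c0.png",np.vstack([crop((220,265,420,315)),crop((370,160,570,240))]))
print(proj("top",np.array([.188,-.543,.24])),proj("top",np.zeros(3)))
E
python3 m.py
```

```text
bay [ 495.2 -328.7] [163.6 128.9] 81.7 area 6123.5
post [503.5 328.4] [135.7 132.4] 78.6 area 5106.0
hs1 [487.1  20.8] [29.8 44.6] 19.2 area 362.0
hs2 [ 485.8 -121.9] [44.4 30.9] 35.8 area 378.0
dish [659.2  -1. ] d 164.8 ell [659.7  -1. ] [157.2 162.9]
capA [480.8 134.1] d 26.9 ell [480.7 133.9] [25.5 25.6]
capB [ 675.7 -172.4] d 27.9 ell [ 675.7 -172.5] [26.1 26.6]
coil [680.4 200. ] d 53.4 ell [681.5 199.3] [47.6 51.2]Traceback (most recent call last):
  File "m.py", line 17, in <module>
    circ("post",((V<75)&(S<90)).astype(np.uint8)*255,(135,270,155,290),.015)
    ~~~~^^^^^^^^^^^^^^^^^^^^^^^^^^^^^^^^^^^^^^^^^^^^^^^^^^^^^^^^^^^^^^^^^^^^
  File "m.py", line 12, in circ
    c=blobs(mask,box)[0];P=cast("top",c.reshape(-1,2),z)[:,:2]
      ~~~~~~~~~~~~~~~^^^
IndexError: list index out of range
```

```bash
cat > go.py <<'E'
# usage: go.py x y z psi ... (mm, deg; 4 numbers per waypoint)
import sys;from h import *
a=np.array(list(map(float,sys.argv[1:]))).reshape(-1,4)
s=manip.get_state();p=s["position"]*1000;w,x,y,z=s["ee_rot"]
psi=np.degrees(np.arctan2(2*(x*y+w*z),1-2*(y*y+z*z)));c,n=np.cos(np.radians(psi)),np.sin(np.radians(psi))
print("at",p.round(1),"psi",round(psi,2),"w",round(s["width"]*1000,1),"gf",round(s["gripper_force"],1),"F",s["contact_force"].round(1),"t",round(s["clock"],1))
for t in a:
    d=t[:3]-p;tw=(psi-t[3]+180)%360-180
    print(t,"->",np.round([(d[0]*c+d[1]*n)/800,(d[0]*n-d[1]*c)/800,-d[2]/800,tw/120],3).tolist())
E
sed -i '/circ("post"/d' m.py; python3 m.py|tail -1; python3 -c "
from h import *;print(cast('top',[[144,280]],.015))"; python3 go.py 676 -172 130 90 676 -172 21 90
```

```text
(np.float64(735.1945419177558), np.float64(520.0217049727503)) (np.float64(317.63263891940636), np.float64(568.3870339358699))
[[0.50158492 0.32816382 0.015     ]]
at [ 187.7 -543.   238.5] psi 19.07 w 85.5 gf 0.0 F [ 0.5 -0.6 -1. ] t 0.1
[ 676. -172.  130.   90.] -> [0.728, -0.239, 0.136, -0.591]
[ 676. -172.   21.   90.] -> [0.728, -0.239, 0.272, -0.591]
```

View pics/c0.png

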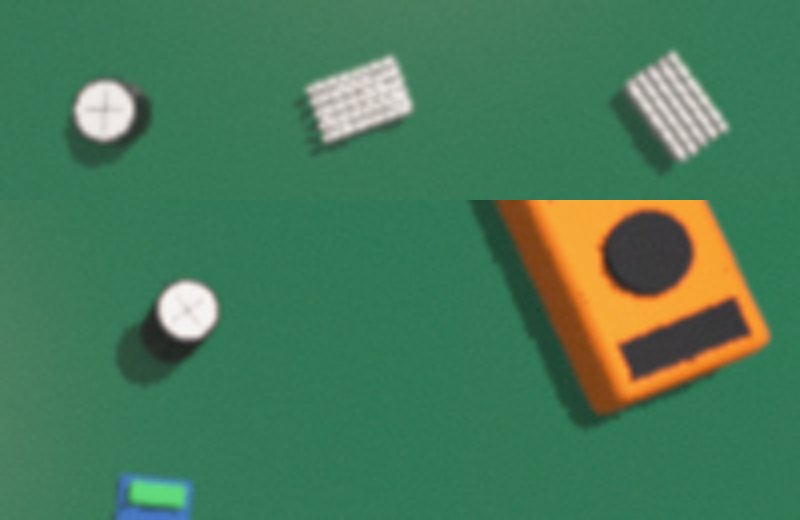

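The crop confirms both black capacitors (tops at ~(246,292) and (417,187)) and the two heat sinks' fin directions, matching the measured yaws. Going to capacitor B first.

move_arm:
  deltas:
    - [[0.728,-0.239,0.136,-0.591,-1],[0.728,-0.239,0.136,-0.591,-1],[0.728,-0.239,0.136,-0.591,-1],[0.728,-0.239,0.136,-0.591,-1],[0.728,-0.239,0.136,-0.591,-1],[0.728,-0.239,0.136,-0.591,-1],[0.728,-0.239,0.136,-0.591,-1],[0.728,-0.239,0.136,-0.591,-1],[0.728,-0.239,0.136,-0.591,-1],[0.728,-0.239,0.136,-0.591,-1],[0.728,-0.239,0.136,-0.591,-1],[0.728,-0.239,0.136,-0.591,-1]]
  squeeze: 40

```text
clock: 1.3
position: [0.6593, -0.1843, 0.1335]
ee_rot: [-0.0, 0.707, 0.707, -0.0]
contact_force: [0.1, 0.0, 0.3]
width: 0.0855
gripper_force: 0.0
```

```bash
python3 go.py 676 -172 130 90 676 -172 21 90
```

```text
at [ 659.3 -184.3  133.5] psi 90.0 w 85.5 gf 0.0 F [0.1 0.  0.3] t 1.3
[ 676. -172.  130.   90.] -> [0.015, 0.021, 0.004, 0.0]
[ 676. -172.   21.   90.] -> [0.015, 0.021, 0.141, 0.0]
```

move_arm:
  deltas:
    - [[0.015,0.021,0.004,0,-1],[0.015,0.021,0.004,0,-1],[0.015,0.021,0.004,0,-1]]

```text
clock: 1.6
position: [0.6741, -0.1742, 0.1306]
ee_rot: [-0.001, 0.707, 0.707, -0.001]
contact_force: [-0.5, -1.4, -0.3]
width: 0.0854
gripper_force: 0.0
```

```bash
python3 go.py 676 -172 60 90 676 -172 21 90;python3 - <<'E'
from h import *
cv2.imwrite("pics/w1.png",cv2.cvtColor(manip.get_image("wrist"),cv2.COLOR_RGB2BGR))
E
```

```text
at [ 674.1 -174.2  130.6] psi 90.03 w 85.4 gf 0.0 F [-0.5 -1.4 -0.3] t 1.6
[ 676. -172.   60.   90.] -> [0.003, 0.002, 0.088, 0.0]
[ 676. -172.   21.   90.] -> [0.003, 0.002, 0.137, 0.0]
```

View pics/w1.png

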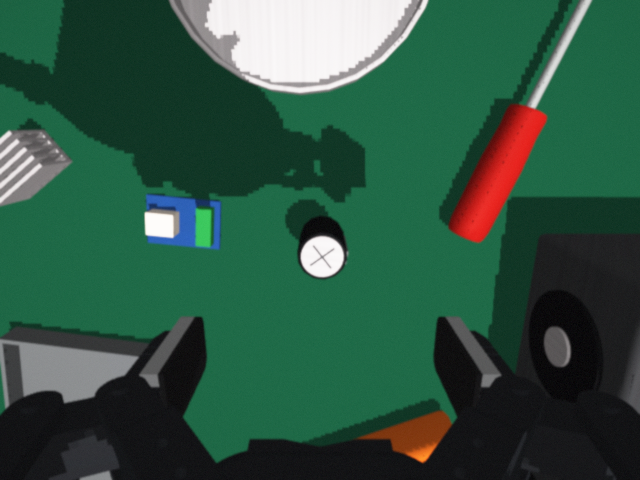

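The wrist view shows the capacitor (top at (322,257)) centred between the fingers. Descend and grip.

move_arm:
  deltas:
    - [[0.003,0.002,0.06,0,-1],[0.003,0.002,0.11,0,-1],[0.003,0.002,0.137,0,-1],[0.003,0.002,0.137,0,-1],[0.003,0.002,0.137,0,0.9],[0.003,0.002,0.137,0,0.9],[0.003,0.002,0.137,0,0.9],[0.003,0.002,0.137,0,0.9],[0.003,0.002,0.137,0,0.9],[0.003,0.002,0.137,0,0.9],[0.003,0.002,0.137,0,0.9],[0.003,0.002,0.137,0,0.9]]
  squeeze: 40

```text
clock: 2.85
position: [0.6774, -0.1721, 0.0236]
ee_rot: [0.001, 0.707, 0.707, 0.0]
contact_force: [-1.0, -0.3, 7.1]
width: 0.029
gripper_force: 39.6
```

```bash
python3 go.py 676 -172 110 90 659 -36 110 90 659 -36 25 90
```

```text
at [ 677.4 -172.1   23.6] psi 90.01 w 29.0 gf 39.6 F [-1.  -0.3  7.1] t 2.9
[ 676. -172.  110.   90.] -> [0.0, -0.002, -0.108, 0.0]
[659. -36. 110.  90.] -> [0.17, -0.023, -0.108, 0.0]
[659. -36.  25.  90.] -> [0.17, -0.023, -0.002, 0.0]
```

move_arm:
  deltas:
    - [[0,0,-0.05,0,0.9],[0,0,-0.1,0,0.9],[0.05,-0.01,-0.108,0,0.9],[0.1,-0.015,-0.108,0,0.9],[0.15,-0.023,-0.108,0,0.9],[0.17,-0.023,-0.108,0,0.9],[0.17,-0.023,-0.108,0,0.9],[0.17,-0.023,-0.108,0,0.9],[0.17,-0.023,-0.108,0,0.9]]

```text
clock: 3.75
position: [0.6586, -0.0371, 0.1079]
ee_rot: [0.0, 0.708, 0.707, -0.0]
contact_force: [-0.2, -0.4, -0.6]
width: 0.0287
gripper_force: 39.6
```

```bash
python3 go.py  659 -36 30 90 659 -36 27 90
```

```text
at [658.6 -37.1 107.9] psi 89.94 w 28.7 gf 39.6 F [-0.2 -0.4 -0.6] t 3.8
[659. -36.  30.  90.] -> [0.001, 0.0, 0.097, -0.001]
[659. -36.  27.  90.] -> [0.001, 0.0, 0.101, -0.001]
```

move_arm:
  deltas:
    - [[0,0,0.05,0,0.9],[0,0,0.085,0,0.9],[0,0,0.097,0,0.9],[0,0,0.102,0,0.9],[0,0,0.102,0,0.9],[0,0,0.102,0,0.9]]

```text
clock: 4.35
position: [0.6593, -0.0367, 0.0273]
ee_rot: [0.001, 0.708, 0.707, 0.001]
contact_force: [-0.6, 0.8, -0.6]
width: 0.0289
gripper_force: 39.8
```

move_arm:
  deltas:
    - [[0,0,0.001,0,0.9],[0,0,0.002,0,0.9],[0,0,0.002,0,0.9]]

```text
clock: 4.65
position: [0.6592, -0.0363, 0.0266]
ee_rot: [0.001, 0.707, 0.707, 0.0]
contact_force: [-0.1, -0.7, 6.8]
width: 0.0289
gripper_force: 40.3
```

Contact at the expected height; release, rise and go to capacitor A.

move_arm:
  deltas:
    - [[0,0,0,0,-0.3],[0,0,0,0,-0.3],[0,0,0,0,-0.3],[0,0,0,0,-0.3],[0,0,-0.03,0,-0.3],[0,0,-0.09,0,-0.3],[0,0,-0.13,0,-0.3],[0,0,-0.13,0,-1]]

```text
clock: 5.45
position: [0.6617, -0.036, 0.1346]
ee_rot: [0.004, 0.707, 0.707, 0.003]
contact_force: [1.3, 0.6, 0.7]
width: 0.0685
gripper_force: 0.0
```

```bash
python3 go.py 481 134 125 90 481 134 22 90
```

```text
at [661.7 -36.  134.6] psi 89.99 w 68.5 gf 0.0 F [1.3 0.6 0.7] t 5.5
[481. 134. 125.  90.] -> [0.213, -0.226, 0.012, -0.0]
[481. 134.  22.  90.] -> [0.213, -0.226, 0.141, -0.0]
```

move_arm:
  deltas:
    - [[0.213,-0.223,0.012,0,-1],[0.213,-0.223,0.012,0,-1],[0.213,-0.223,0.012,0,-1],[0.213,-0.223,0.012,0,-1],[0.213,-0.223,0.012,0,-1],[0.213,-0.223,0.012,0,-1],[0.213,-0.223,0.012,0,-1],[0.213,-0.223,0.012,0,-1]]

```text
clock: 6.25
position: [0.4808, 0.1345, 0.1191]
ee_rot: [0.001, 0.707, 0.707, 0.0]
contact_force: [0.5, 0.3, -1.0]
width: 0.0851
gripper_force: 0.0
```

```bash
python3 go.py 481 134 125 90 481 134 21 90
```

```text
at [480.8 134.5 119.1] psi 89.98 w 85.1 gf 0.0 F [ 0.5  0.3 -1. ] t 6.2
[481. 134. 125.  90.] -> [-0.001, 0.0, -0.007, -0.0]
[481. 134.  21.  90.] -> [-0.001, 0.0, 0.123, -0.0]
```

move_arm:
  deltas:
    - [[0,0,0.06,0,-1],[0,0,0.1,0,-1],[0,0,0.123,0,-1],[0,0,0.123,0,-1],[0,0,0.123,0,0.9],[0,0,0.123,0,0.9],[0,0,0.123,0,0.9],[0,0,0.123,0,0.9],[0,0,0.123,0,0.9],[0,0,0.123,0,0.9],[0,0,0.123,0,0.9],[0,0,0.123,0,0.9]]

```text
clock: 7.45
position: [0.4807, 0.1349, 0.022]
ee_rot: [0.001, 0.707, 0.707, 0.001]
contact_force: [-0.3, -0.3, 6.1]
width: 0.0289
gripper_force: 39.3
```

```bash
python3 go.py 481 134 120 90 659 36 115 90
```

```text
at [480.7 134.9  22. ] psi 90.0 w 28.9 gf 39.3 F [-0.3 -0.3  6.1] t 7.5
[481. 134. 120.  90.] -> [-0.001, 0.0, -0.123, 0.0]
[659.  36. 115.  90.] -> [-0.124, 0.223, -0.116, 0.0]
```

move_arm:
  deltas:
    - [[0,0,-0.05,0,0.9],[0,0,-0.1,0,0.9],[-0.124,0.223,-0.116,0,0.9],[-0.124,0.223,-0.116,0,0.9],[-0.124,0.223,-0.116,0,0.9],[-0.124,0.223,-0.116,0,0.9],[-0.124,0.223,-0.116,0,0.9],[-0.124,0.223,-0.116,0,0.9],[-0.124,0.223,-0.116,0,0.9],[-0.124,0.223,-0.116,0,0.9],[-0.124,0.223,-0.116,0,0.9]]

```text
clock: 8.55
position: [0.6569, 0.0366, 0.1138]
ee_rot: [-0.0, 0.707, 0.707, -0.0]
contact_force: [0.3, 0.2, -1.3]
width: 0.0291
gripper_force: 39.9
```

```bash
python3 go.py  659 36 25 90
```

```text
at [656.9  36.6 113.8] psi 90.06 w 29.1 gf 39.9 F [ 0.3  0.2 -1.3] t 8.6
[659.  36.  25.  90.] -> [-0.001, 0.003, 0.111, 0.0]
```

move_arm:
  deltas:
    - [[0,0.001,0.05,0,0.9],[0,0.001,0.09,0,0.9],[0,0.001,0.107,0,0.9],[0,0.001,0.109,0,0.9],[0,0.001,0.11,0,0.9],[0,0.001,0.11,0,0.9],[0,0.001,0.11,0,0.9]]

```text
clock: 9.25
position: [0.6597, 0.0356, 0.0268]
ee_rot: [0.001, 0.707, 0.707, 0.001]
contact_force: [-0.3, -0.5, -1.3]
width: 0.0289
gripper_force: 40.6
```

move_arm:
  deltas:
    - [[0,0,0.001,0,0.9],[0,0,0.002,0,0.9],[0,0,0.002,0,0.9],[0,0,0.002,0,0.9]]

```text
clock: 9.65
position: [0.6593, 0.0356, 0.0244]
ee_rot: [0.0, 0.707, 0.707, 0.0]
contact_force: [-0.3, 0.2, 1.4]
width: 0.0291
gripper_force: 40.8
```

move_arm:
  deltas:
    - [[0,0,0.001,0,0.9],[0,0,0.001,0,-0.3],[0,0,0.001,0,-0.3],[0,0,0.001,0,-0.3],[0,0,0.001,0,-0.3],[0,0,-0.03,0,-0.3],[0,0,-0.09,0,-0.3],[0,0,-0.13,0,-0.3],[0,0,-0.13,0,-1]]

```text
clock: 10.55
position: [0.6626, 0.0355, 0.1338]
ee_rot: [0.004, 0.707, 0.707, 0.004]
contact_force: [0.0, -0.0, -0.8]
width: 0.0683
gripper_force: 0.0
```

```bash
python3 go.py 487 21 110 109.2
python3 - <<'E'
from h import *
im=cv2.cvtColor(manip.get_image("scene"),cv2.COLOR_RGB2BGR)
cv2.imwrite("pics/s1.png",cv2.resize(im[130:330,200:450],None,fx=3,fy=3))
E
```

```text
at [662.6  35.5 133.8] psi 89.99 w 68.3 gf 0.0 F [ 0.  -0.  -0.8] t 10.6
[487.   21.  110.  109.2] -> [-0.018, -0.22, 0.03, -0.16]
```

View pics/s1.png

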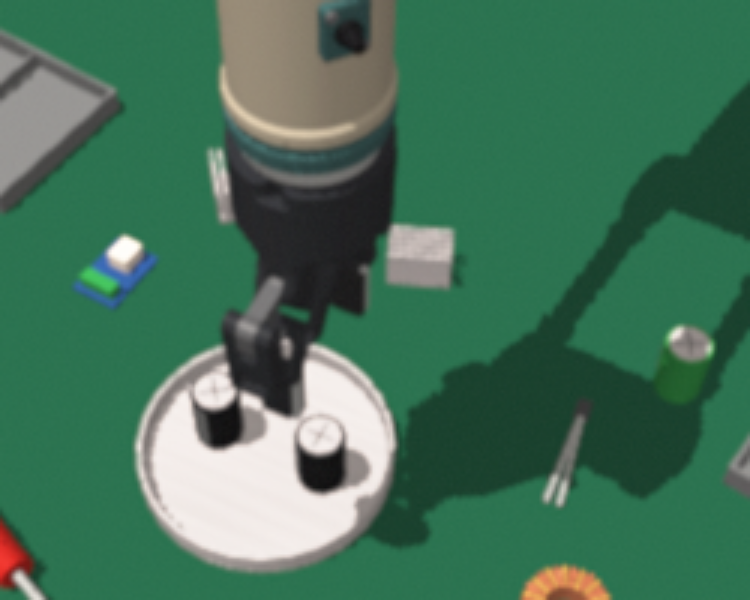

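Both capacitors stand upright in the dish (crop (217,410) and (320,455)). Now the heat sinks.

move_arm:
  deltas:
    - [[-0.018,-0.218,0.03,-0.16,-1],[-0.018,-0.218,0.03,-0.16,-1],[-0.018,-0.218,0.03,-0.16,-1],[-0.018,-0.218,0.03,-0.16,-1],[-0.018,-0.218,0.03,-0.16,-1],[-0.018,-0.218,0.03,-0.16,-1],[-0.018,-0.218,0.03,-0.16,-1]]

```text
clock: 11.3
position: [0.4862, 0.0212, 0.1039]
ee_rot: [0.001, 0.579, 0.815, 0.0]
contact_force: [1.0, -0.9, -0.4]
width: 0.0856
gripper_force: 0.0
```

```bash
python3 go.py 487 21 13 109.2
```

```text
at [486.2  21.2 103.9] psi 109.18 w 85.6 gf 0.0 F [ 1.  -0.9 -0.4] t 11.3
[487.   21.   13.  109.2] -> [-0.001, 0.001, 0.114, -0.0]
```

move_arm:
  deltas:
    - [[0,0.001,0.05,0,-1],[0,0.001,0.09,0,-1],[0,0.001,0.112,0,-1],[0,0.001,0.112,0,-1],[0,0.001,0.112,0,0.9],[0,0.001,0.112,0,0.9],[0,0.001,0.112,0,0.9],[0,0.001,0.112,0,0.9],[0,0.001,0.112,0,0.9],[0,0.001,0.112,0,0.9],[0,0.001,0.112,0,0.9],[0,0.001,0.112,0,0.9]]

```text
clock: 12.5
position: [0.4862, 0.0215, 0.0155]
ee_rot: [0.001, 0.579, 0.815, 0.001]
contact_force: [-0.2, 0.7, 5.7]
width: 0.0245
gripper_force: 40.6
```

```bash
python3 -c "
import numpy as np
a=np.radians(81.7);print([np.array([495,-328.5])+s*38.5*np.array([np.cos(a),np.sin(a)]) for s in(1,-1)])
from h import *
for X in ([.5,-.29,.018],):print(proj('top',np.array(X)))"; python3 go.py 487 21 110 109.2
```

```text
[array([ 500.55771374, -290.40325712]), array([ 489.44228626, -366.59674288])]
(np.float64(479.04293503912834), np.float64(284.681654118074))
at [486.2  21.5  15.5] psi 109.19 w 24.5 gf 40.6 F [-0.2  0.7  5.7] t 12.5
[487.   21.  110.  109.2] -> [-0.001, 0.001, -0.118, -0.0]
```

```bash
python3 go.py 489 -368 110 81.7
```

```text
at [486.2  21.5  15.5] psi 109.19 w 24.5 gf 40.6 F [-0.2  0.7  5.7] t 12.5
[ 489.  -368.   110.    81.7] -> [-0.461, -0.157, -0.118, 0.229]
```

move_arm:
  deltas:
    - [[0,0,-0.05,0,0.9],[0,0,-0.1,0,0.9],[-0.461,-0.157,-0.118,0.229,0.9],[-0.461,-0.157,-0.118,0.229,0.9],[-0.461,-0.157,-0.118,0.229,0.9],[-0.461,-0.157,-0.118,0.229,0.9],[-0.461,-0.157,-0.118,0.229,0.9],[-0.461,-0.157,-0.118,0.229,0.9],[-0.461,-0.157,-0.118,0.229,0.9],[-0.461,-0.157,-0.118,0.229,0.9],[-0.461,-0.157,-0.118,0.229,0.9],[-0.461,-0.157,-0.118,0.229,0.9]]

```text
clock: 13.7
position: [0.4872, -0.3684, 0.1083]
ee_rot: [-0.001, 0.757, 0.653, 0.0]
contact_force: [-0.9, 0.3, -1.9]
width: 0.0245
gripper_force: 39.8
```

```bash
python3 go.py 489 -368 17.5 81.7
```

```text
at [ 487.2 -368.4  108.3] psi 81.59 w 24.5 gf 39.8 F [-0.9  0.3 -1.9] t 13.7
[ 489.  -368.    17.5   81.7] -> [0.001, 0.002, 0.114, -0.001]
```

move_arm:
  deltas:
    - [[0.001,0.002,0.05,0,0.9],[0.001,0.002,0.09,0,0.9],[0.001,0.002,0.107,0,0.9],[0.001,0.002,0.109,0,0.9],[0.001,0.002,0.111,0,0.9],[0.001,0.002,0.112,0,0.9],[0.001,0.002,0.112,0,0.9]]

```text
clock: 14.4
position: [0.4905, -0.368, 0.0207]
ee_rot: [0.001, 0.756, 0.654, 0.0]
contact_force: [-0.1, 0.2, -0.0]
width: 0.0241
gripper_force: 39.8
```

move_arm:
  deltas:
    - [[0,0,0.001,0,0.9],[0,0,0.002,0,0.9],[0,0,0.003,0,0.9],[0,0,0.003,0,0.9]]

```text
clock: 14.8
position: [0.4899, -0.3679, 0.0185]
ee_rot: [0.001, 0.756, 0.654, 0.0]
contact_force: [-0.8, 1.0, 7.9]
width: 0.0242
gripper_force: 40.9
```

move_arm:
  deltas:
    - [[0,0,0,0,-0.3],[0,0,0,0,-0.3],[0,0,0,0,-0.3],[0,0,0,0,-0.3],[0,0,-0.03,0,-0.3],[0,0,-0.09,0,-0.3],[0,0,-0.12,0,-0.3],[0,0,-0.12,0,-1]]

```text
clock: 15.6
position: [0.4918, -0.3695, 0.1171]
ee_rot: [0.004, 0.756, 0.654, 0.0]
contact_force: [0.6, -0.4, -0.2]
width: 0.0685
gripper_force: 0.0
```

```bash
python3 go.py 485 -121 110 35.8
```

```text
at [ 491.8 -369.5  117.1] psi 81.71 w 68.5 gf 0.0 F [ 0.6 -0.4 -0.2] t 15.6
[ 485.  -121.   110.    35.8] -> [0.306, -0.053, 0.009, 0.383]
```

move_arm:
  deltas:
    - [[0.304,-0.053,0.009,0.383,-1],[0.304,-0.053,0.009,0.383,-1],[0.304,-0.053,0.009,0.383,-1],[0.304,-0.053,0.009,0.383,-1],[0.304,-0.053,0.009,0.383,-1],[0.304,-0.053,0.009,0.383,-1],[0.304,-0.053,0.009,0.383,-1],[0.304,-0.053,0.009,0.383,-1],[0.304,-0.053,0.009,0.383,-1]]

```text
clock: 16.5
position: [0.4829, -0.1217, 0.1053]
ee_rot: [0.0, 0.952, 0.307, -0.0]
contact_force: [-0.3, -0.8, -0.3]
width: 0.0854
gripper_force: 0.0
```

```bash
python3 go.py 485.5 -123 15 35.8;python3 - <<'E'
from h import *
cv2.imwrite("pics/w2.png",cv2.cvtColor(manip.get_image("wrist"),cv2.COLOR_RGB2BGR))
E
```

```text
at [ 482.9 -121.7  105.3] psi 35.74 w 85.4 gf 0.0 F [-0.3 -0.8 -0.3] t 16.5
[ 485.5 -123.    15.    35.8] -> [0.002, 0.003, 0.113, -0.0]
```

View pics/w2.png

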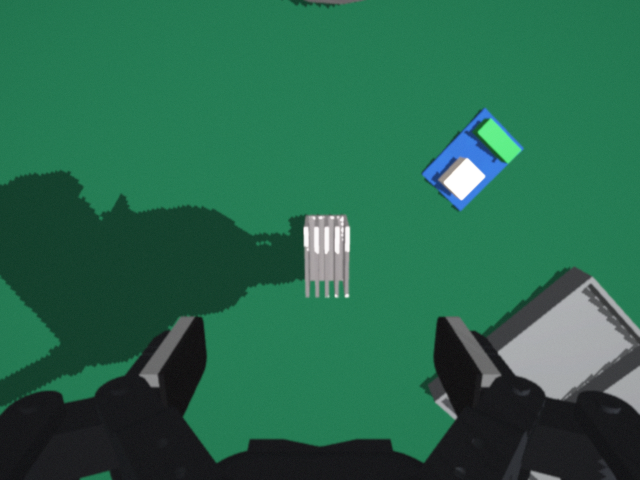

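The heat sink (centre ~(327,256)) lies parallel between the fingers, and the correction of 2–3 mm agrees. Grip.

move_arm:
  deltas:
    - [[0.002,0.003,0.05,0,-1],[0.002,0.003,0.09,0,-1],[0.002,0.003,0.113,0,-1],[0.002,0.003,0.113,0,-1],[0.002,0.003,0.113,0,0.9],[0.002,0.003,0.113,0,0.9],[0.002,0.003,0.113,0,0.9],[0.002,0.003,0.113,0,0.9],[0.002,0.003,0.113,0,0.9],[0.002,0.003,0.113,0,0.9],[0.002,0.003,0.113,0,0.9],[0.002,0.003,0.113,0,0.9]]

```text
clock: 17.75
position: [0.4863, -0.1221, 0.0163]
ee_rot: [0.001, 0.952, 0.307, 0.001]
contact_force: [-0.7, -0.1, 6.8]
width: 0.0245
gripper_force: 40.3
```

```bash
python3 go.py 500 -292 110 81.7
```

```text
at [ 486.3 -122.1   16.3] psi 35.76 w 24.5 gf 40.3 F [-0.7 -0.1  6.8] t 17.8
[ 500.  -292.   110.    81.7] -> [-0.11, 0.182, -0.117, -0.383]
```

move_arm:
  deltas:
    - [[0,0,-0.05,0,0.9],[0,0,-0.1,0,0.9],[-0.11,0.182,-0.117,-0.383,0.9],[-0.11,0.182,-0.117,-0.383,0.9],[-0.11,0.182,-0.117,-0.383,0.9],[-0.11,0.182,-0.117,-0.383,0.9],[-0.11,0.182,-0.117,-0.383,0.9],[-0.11,0.182,-0.117,-0.383,0.9],[-0.11,0.182,-0.117,-0.383,0.9],[-0.11,0.182,-0.117,-0.383,0.9],[-0.11,0.182,-0.117,-0.383,0.9]]

```text
clock: 18.85
position: [0.499, -0.291, 0.1088]
ee_rot: [-0.0, 0.757, 0.654, -0.0]
contact_force: [0.2, -0.0, -1.1]
width: 0.0243
gripper_force: 39.7
```

```bash
python3 go.py 500 -292 21 81.7
```

```text
at [ 499.  -291.   108.8] psi 81.68 w 24.3 gf 39.7 F [ 0.2 -0.  -1.1] t 18.9
[ 500.  -292.    21.    81.7] -> [-0.001, 0.001, 0.11, -0.0]
```

move_arm:
  deltas:
    - [[0,0.001,0.05,0,0.9],[0,0.001,0.09,0,0.9],[0,0.001,0.107,0,0.9],[0,0.001,0.11,0,0.9],[0,0.001,0.111,0,0.9],[0,0.001,0.112,0,0.9],[0,0.001,0.113,0,0.9],[0,0.001,0.113,0,0.9],[0,0.001,0.113,0,0.9]]

```text
clock: 19.75
position: [0.5004, -0.2918, 0.0193]
ee_rot: [0.001, 0.756, 0.654, 0.0]
contact_force: [-0.2, -0.0, 3.5]
width: 0.024
gripper_force: 40.3
```

Contact at the right height; release, rise.

move_arm:
  deltas:
    - [[0,0,0,0,-0.3],[0,0,0,0,-0.3],[0,0,0,0,-0.3],[0,0,0,0,-0.3],[0,0,-0.03,0,-0.3],[0,0,-0.09,0,-0.3],[0,0,-0.12,0,-0.3],[0,0,-0.12,0,-1]]

```text
clock: 20.55
position: [0.5022, -0.2932, 0.1185]
ee_rot: [0.004, 0.756, 0.654, 0.001]
contact_force: [-0.6, -0.1, 0.5]
width: 0.0685
gripper_force: 0.0
```

```bash
python3 go.py 680 200 120 78.6
```

```text
at [ 502.2 -293.2  118.5] psi 81.71 w 68.5 gf 0.0 F [-0.6 -0.1  0.5] t 20.6
[680.  200.  120.   78.6] -> [0.642, 0.131, -0.002, 0.026]
```

move_arm:
  deltas:
    - [[0.642,0.131,-0.002,0.026,-1],[0.642,0.131,-0.002,0.026,-1],[0.642,0.131,-0.002,0.026,-1],[0.642,0.131,-0.002,0.026,-1],[0.642,0.131,-0.002,0.026,-1],[0.642,0.131,-0.002,0.026,-1],[0.642,0.131,-0.002,0.026,-1],[0.642,0.131,-0.002,0.026,-1],[0.642,0.131,-0.002,0.026,-1],[0.642,0.131,-0.002,0.026,-1],[0.642,0.131,-0.002,0.026,-1],[0.642,0.131,-0.002,0.026,-1]]

```text
clock: 21.75
position: [0.6777, 0.2056, 0.1138]
ee_rot: [-0.001, 0.773, 0.635, -0.0]
contact_force: [0.4, -0.4, 0.4]
width: 0.0855
gripper_force: 0.0
```

```bash
cat > wc.py <<'E'
from h import *
from scipy.spatial.transform import Rotation as Ro
s=manip.get_state();im=cv2.cvtColor(manip.get_image("wrist"),cv2.COLOR_RGB2BGR);cv2.imwrite("pics/w3.png",im)
p=manip.camera_params("wrist");M=np.array(p["tool_from_camera"]);w,x,y,z=s["ee_rot"]
Rw=Ro.from_quat([x,y,z,w]).as_matrix()
def castw(uv,zz):
    d=np.c_[(uv[:,0]-p["cx"])/p["fx"],(uv[:,1]-p["cy"])/p["fy"],np.ones(len(uv))]@(Rw@M[:3,:3]).T
    c=Rw@M[:3,3]+s["position"];return c+d*((zz-c[2])/d[:,2])[:,None]
h=cv2.cvtColor(im,cv2.COLOR_BGR2HSV);m=((h[...,0]<18)&(h[...,1]>90)&(h[...,2]>60)).astype(np.uint8)*255
m=cv2.morphologyEx(m,cv2.MORPH_CLOSE,np.ones((5,5),np.uint8))
cs,hi=cv2.findContours(m,cv2.RETR_CCOMP,cv2.CHAIN_APPROX_NONE)
for c,hh in zip(cs,hi[0]):
    if cv2.contourArea(c)>300:
        P=castw(c.reshape(-1,2).astype(float),.02)[:,:2]*1000
        e=cv2.fitEllipse(P.astype(np.float32));print("hole" if hh[3]>=0 else "outer",c.reshape(-1,2).mean(0).round(),np.round(e[0],1),np.round(e[1],1))
E
python3 wc.py; python3 go.py 680 200 10 78.6
```

```text
outer [331. 259.] [683.8 201.3] [48.6 52.5]
hole [330. 255.] [683.9 203.1] [19.8 23.7]
at [676.9 203.2 113.9] psi 78.75 w 85.4 gf 0.0 F [-0.5  0.1  0.8] t 21.8
[680.  200.   10.   78.6] -> [-0.003, 0.005, 0.13, 0.001]
```

View pics/w3.png

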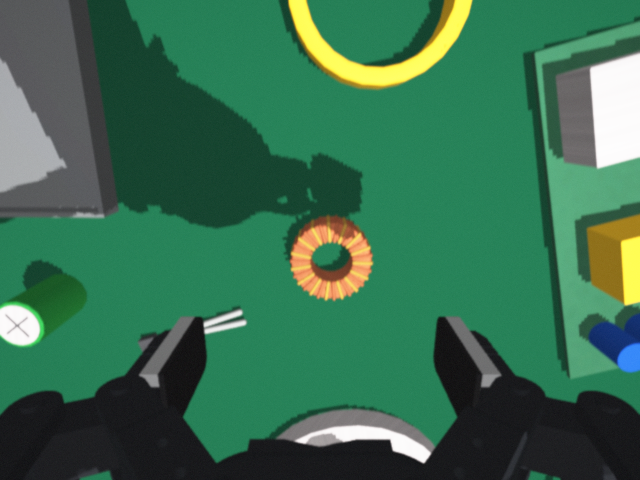

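```bash
python3 go.py 682.5 200 11 78.6
```

```text
at [676.9 203.2 113.9] psi 78.75 w 85.4 gf 0.0 F [-0.5  0.1  0.8] t 21.8
[682.5 200.   11.   78.6] -> [-0.003, 0.008, 0.129, 0.001]
```

move_arm:
  deltas:
    - [[0,0.006,0.04,0,-1],[0,0.006,0.08,0,-1],[0,0.006,0.08,0,-1]]

```text
clock: 22.1
position: [0.6777, 0.1981, 0.0464]
ee_rot: [-0.003, 0.774, 0.633, -0.006]
contact_force: [-0.5, 0.4, 0.3]
width: 0.0853
gripper_force: 0.0
```

```bash
python3 go.py 682.5 200 11 78.6
```

```text
at [677.7 198.1  46.4] psi 78.51 w 85.3 gf 0.0 F [-0.5  0.4  0.3] t 22.1
[682.5 200.   11.   78.6] -> [0.004, 0.005, 0.044, -0.001]
```

move_arm:
  deltas:
    - [[0.002,0.003,0.01,0,-1],[0.002,0.003,0.03,0,-1],[0.002,0.003,0.042,0,-1],[0.002,0.003,0.042,0,-1],[0.002,0.003,0.042,0,-1]]

```text
clock: 22.6
position: [0.6855, 0.2017, 0.0192]
ee_rot: [0.0, 0.774, 0.633, 0.0]
contact_force: [-0.4, 0.3, 0.6]
width: 0.0855
gripper_force: 0.0
```

move_arm:
  deltas:
    - [[-0.002,-0.003,0.01,0,-1],[-0.002,-0.003,0.01,0,-1],[-0.002,-0.003,0.01,0,0.5],[-0.002,-0.003,0.01,0,0.5],[-0.002,-0.003,0.01,0,0.5],[-0.002,-0.003,0.01,0,0.5],[-0.002,-0.003,0.01,0,0.5],[-0.002,-0.003,0.01,0,0.5]]

```text
clock: 23.4
position: [0.6829, 0.2009, 0.0112]
ee_rot: [0.0, 0.774, 0.633, 0.001]
contact_force: [-0.1, -0.0, 5.2]
width: 0.0486
gripper_force: 41.8
```

```bash
python3 go.py 682.5 200 120 78.6 502 328 120 78.6
```

```text
at [682.9 200.9  11.2] psi 78.59 w 48.6 gf 41.8 F [-0.1 -0.   5.2] t 23.4
[682.5 200.  120.   78.6] -> [-0.001, -0.0, -0.136, -0.0]
[502.  328.  120.   78.6] -> [0.111, -0.253, -0.136, -0.0]
```

move_arm:
  deltas:
    - [[0,0,-0.05,0,0.5],[0,0,-0.1,0,0.5],[0.111,-0.253,-0.136,0,0.5],[0.111,-0.253,-0.136,0,0.5],[0.111,-0.253,-0.136,0,0.5],[0.111,-0.253,-0.136,0,0.5],[0.111,-0.253,-0.136,0,0.5],[0.111,-0.253,-0.136,0,0.5],[0.111,-0.253,-0.136,0,0.5],[0.111,-0.253,-0.136,0,0.5],[0.111,-0.253,-0.136,0,0.5]]

```text
clock: 24.5
position: [0.5026, 0.327, 0.1187]
ee_rot: [0.0, 0.774, 0.633, -0.0]
contact_force: [0.0, 0.6, -1.0]
width: 0.049
gripper_force: 41.9
```

```bash
python3 go.py 502 328 16 78.6
python3 - <<'E'
from h import *
cv2.imwrite("pics/w4.png",cv2.cvtColor(manip.get_image("wrist"),cv2.COLOR_RGB2BGR))
E
```

```text
at [502.6 327.  118.7] psi 78.5 w 49.0 gf 41.9 F [ 0.   0.6 -1. ] t 24.5
[502.  328.   16.   78.6] -> [0.001, -0.001, 0.128, -0.001]
```

View pics/w4.png

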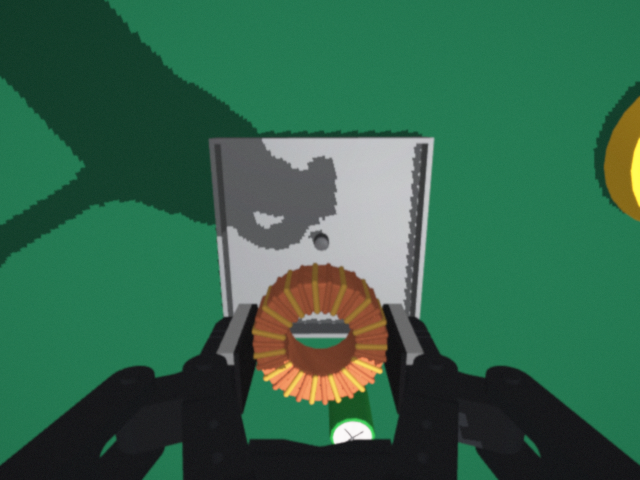

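```bash
sed -i '/^h=cv2/,$d;s#pics/w3#pics/w5#' wc.py
cat >> wc.py <<'E'
g=cv2.cvtColor(im,cv2.COLOR_BGR2GRAY)
print(castw(np.array([[321.,239.]]),.015)*1000,s["position"])
E
python3 wc.py; python3 go.py 502 328 40 78.6
```

```text
[[504.92857061 333.13675187  15.        ]] [0.50252518 0.32698862 0.11869041]
at [502.4 327.1 118.7] psi 78.5 w 49.0 gf 41.9 F [-0.2  0.7 -1. ] t 24.6
[502.  328.   40.   78.6] -> [0.001, -0.001, 0.098, -0.001]
```

Run:
```python
import cv2,numpy as np
w=cv2.imread("pics/w5.png")[220:260,296:346];t=cv2.imread("pics/top0.png")[265:295,129:159]
cv2.imwrite("pics/z.png",np.hstack([cv2.resize(w,(500,400),interpolation=0),cv2.resize(t,(300,300),interpolation=0)[:300] if 0 else cv2.resize(t,(300,400),interpolation=0)]))
```

```text
(no output)
```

View pics/z.png

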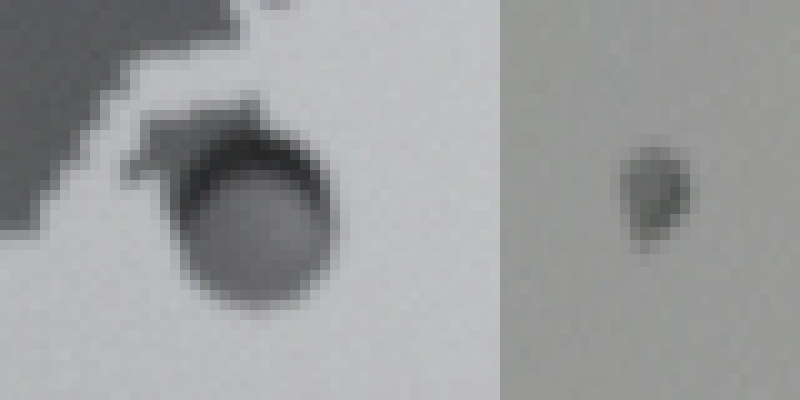

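The zoom puts the post's top centre at wrist pixel (321.5,243.5) and top-camera pixel (144,278.5).

```bash
sed -i '/^g=/d;s/321.,239./321.3,243.2/' wc.py; python3 wc.py; python3 -c "
from h import *;print(cast('top',[[143.8,278.4]],.015)*1000)"
```

```text
[[504.42129539 330.4552368   15.        ]] [0.50239248 0.32705417 0.11874018]
[[504.54280358 328.70182999  15.        ]]
```

```bash
python3 go.py 504 329.5 30 78.6 504 329.5 16 78.6
```

```text
at [502.3 327.2 118.8] psi 78.51 w 48.5 gf 41.9 F [ 1.1  0.1 -1.7] t 24.6
[504.  329.5  30.   78.6] -> [0.003, 0.002, 0.111, -0.001]
[504.  329.5  16.   78.6] -> [0.003, 0.002, 0.129, -0.001]
```

move_arm:
  deltas:
    - [[0.003,0.002,0.04,0,0.5],[0.003,0.002,0.08,0,0.5],[0.003,0.002,0.1,0,0.5],[0.003,0.002,0.11,0,0.5],[0.003,0.002,0.118,0,0.5],[0.003,0.002,0.124,0,0.5],[0.003,0.002,0.127,0,0.5],[0.003,0.002,0.127,0,0.5],[0.003,0.002,0.127,0,0.5]]

```text
clock: 25.55
position: [0.504, 0.3301, 0.0182]
ee_rot: [0.0, 0.774, 0.633, 0.001]
contact_force: [0.2, 0.4, -1.1]
width: 0.0486
gripper_force: 41.9
```

move_arm:
  deltas:
    - [[0,0,0.002,0,0.5],[0,0,0.003,0,0.5],[0,0,0.004,0,0.5],[0,0,0.005,0,0.5],[0,0,0.005,0,0.5],[0,0,0.005,0,0.5]]

```text
clock: 26.15
position: [0.5036, 0.3299, 0.0142]
ee_rot: [0.0, 0.774, 0.633, 0.0]
contact_force: [-1.3, -0.9, 5.0]
width: 0.0484
gripper_force: 42.4
```

Contact at floor height; release (to ~70 mm) and rise clear.

move_arm:
  deltas:
    - [[0,0,0,0,-0.6],[0,0,0,0,-0.6],[0,0,0,0,-0.6],[0,0,0,0,-0.6],[0,0,-0.03,0,-0.6],[0,0,-0.09,0,-0.6],[0,0,-0.15,0,-0.6],[-0.1,-0.1,-0.25,0,-0.6],[-0.2,-0.2,-0.25,0,-0.6],[-0.25,-0.25,-0.25,0,-0.6],[-0.25,-0.25,-0.25,0,-0.6],[-0.25,-0.25,-0.25,0,-0.6]]

```text
clock: 27.35
position: [0.3049, 0.1981, 0.2046]
ee_rot: [0.0, 0.774, 0.633, -0.0]
contact_force: [0.1, -0.0, 0.5]
width: 0.0684
gripper_force: 0.0
```

Run:
```python
from h import *
a=cv2.cvtColor(manip.get_image("scene"),cv2.COLOR_RGB2BGR);b=cv2.cvtColor(manip.get_image("top"),cv2.COLOR_RGB2BGR)
r=lambda i,x,y,w,h:cv2.resize(i[y:y+h,x:x+w],(400,300))
cv2.imwrite("pics/end.png",np.vstack([np.hstack([r(a,140,120,200,150),r(a,360,190,200,150)]),np.hstack([r(b,420,220,160,120),r(b,90,220,160,120)])]))
cv2.imwrite("pics/endtop.png",b)
```

```text
(no output)
```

View pics/end.png

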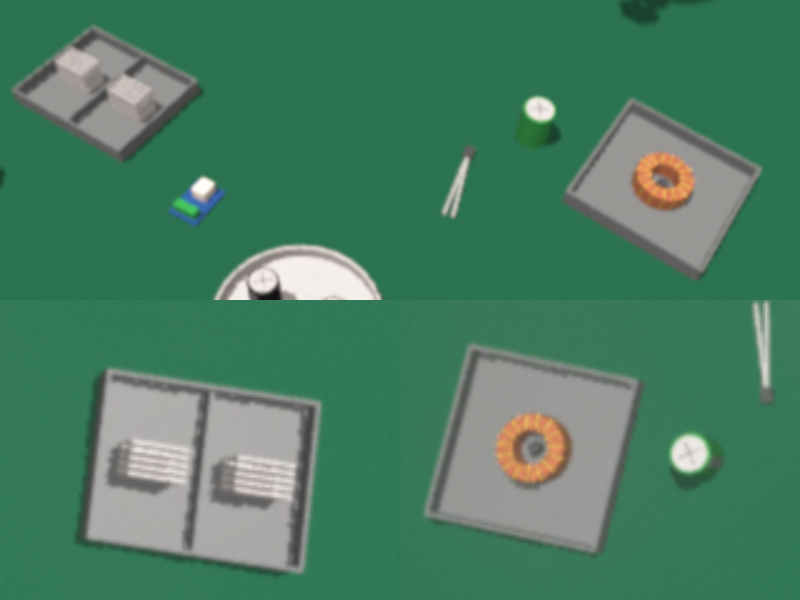

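View pics/endtop.png

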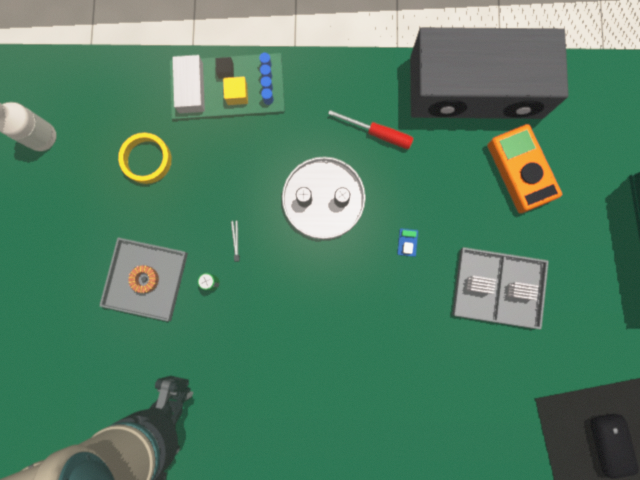

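All five parts are in place: capacitors at (304,197) and (342,197) in the dish, one heat sink per bay, and the coil flat around the post at (143,279). Handing in.

```bash
python3 -c "
from rig import manip;print(manip.sign_off())"
```

```text
the job is handed in; nothing more can be done
None
```

I placed all five parts as asked and handed the job in at about 27 s; the last pictures show both capacitors upright in the dish, one heat sink fins up in each bay, and the coil flat with its hole over the post.

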